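# Slide the amber jar along the sorting rail to the red clip

## Robot

A 7-joint arm with a two-finger parallel gripper is mounted at the origin on the work surface. World frame = base frame: x ahead of the robot, y to its left, z up, the work surface at z = 0. Lengths are in m, angles in degrees, forces in N, time in s.
With the tool pointing down it reaches from about 0.4 to 0.875 m from the base axis. Payload 6.5 kg.
Tool frame: the origin (TCP) lies at the very end of the fingers, on their centre line; the grasp point (between the pads) lies 19 mm behind it; z points along the fingers, y is the line along which they close (so a half turn about z gives the same grasp; the last joint's range is limited). The gripper opens to 85 mm and grips with 20 to 120 N. Pads are 22 mm wide; open, the fingers measure 114 mm over their backs; the gripper's body (76 mm by 85 mm) begins 54 mm behind the grasp point. The pads swing forward as they close: fully open they stand 13 mm farther back than shut.
Start: joints at [-71.23, 30.733, -0.252, 88.115, 0.149, 61.152, -4.079], TCP at [0.249, 0.6, 0.231] pointing down, gripper open.
Joint ranges: [-154.64, 154.64], [-21.42, 123.67], [-72.66, 72.17], [13.99, 137.28], [-74.86, 254.86], [10.95, 109.41], [-158.01, 158.01]. Speed limits (degrees/s): [136.94, 136.94, 180, 180, 180, 180, 180].

## Interface

Orientations are given as a 3x3 rotation matrix whose columns are the frame's x, y, z axes.
In Python, from rig import r gives the robot as it stands. The module is installed in compiled form; this text tells all that it offers.
- The arm moves only by the tool servo_tool, never from a script. Its arguments are lists of equal length, an entry for each row: "travel": the shift along the tool's x, y, z scaled (see below), a list of three; "turn": the turn, a rotation vector about the tool's x, y, z scaled (see below), a list of three. In form: {"travel": [[x, y, z], ...], "turn": [[ax, ay, az], ...]}. A call has 1 to 12 rows; each row shifts and turns the commanded pose from where the row before left it, along the tool's axes as they then stand; what a row does not reach is not made up. The controller multiplies each number of a shift by 0.15 m and each number of a turn by 30 degrees. A row lasts 1/10 s, in which the tool goes at most 50 mm and 8.59 degrees, less where a joint would pass 70% of its speed; a pose out of reach is approached as far as the arm can. A call with a number of a shift or a turn outside -1 to 1 is refused whole. A call with a gripper value outside its range is refused whole. "jaw" is the closure, from 0 (fully open) to 1 (shut), set as the call begins (left out, the last holds). The fingers move at their own pace and stop on an object; "newtons" is the grip in N (left out, the last holds). Time passes only in rows, so rows that do not move let the fingers close. It gives the time, the measured TCP pose, the force, the opening and the grip force at its end, in the units of the state.
- r.observe(): the state, without advancing time (a new reading comes with each control period).
- r.capture(name): name is "scene" or "side" or "wrist"; returns a dict with "image" (400x640x3 uint8, blue, green, red), "depth" (400x640 float32, m along the optical axis (not along the pixel's ray), 0 where there is no reading), "fx", "fy", "cx", "cy" (pixels), "R" (3x3) and "t" (3): a world point X has camera coordinates R X + t; the wrist camera has in their place "tool_from_camera" (4x4, takes a point from camera to tool coordinates, whose origin is the TCP and whose axes are the flange's). Camera axes: x right, y down, z forward; pixel columns grow to the right and rows downward; lengths in m; the calibration is good to about 2 mm. A picture is of the moment at which its call begins: read the wrist's pose just before it.
- r.close_job(): hands the job in; it is judged then, once.
Trained networks look in a picture, given as the dict that the camera call returned (one of the last four; its "shot" number tells which), for a name from the list of things; names that differ only in an ending like _2 or _b are one class to them, and where a whole thing is asked for, a point or a joint stands for the part that bears it (a point fixed in the world has none). Each returns a list of dicts, best first, with "confidence" (0 to 1); they miss things now and then, are a little off and sometimes report something else, mostly with a low value. They report only what shows in the picture. A call takes as long as a camera call.
- r.spot_in(picture, query): "location" ([column, row] in pixels, amid what is visible of it).
- r.mark_of(picture, query): "location" ([column, row] in pixels: a listed point, or the origin of a listed thing).
The state is a dict: "time": time; "joints": joint angles; "joint_velocities": joint speeds; "effort": joint torques, N m; "tool_pos": TCP position; "eef_rot": TCP orientation; "wrist_force": force on the tool from outside, world axes, zero at the start; "moment": the same for the moment, N m; "gripper_width": opening from 0.0 (shut) to 1.0 (fully open); "grasp_force": force on a finger pad.
Only numpy, scipy, OpenCV 4.12 (cv2) and the standard library are available. Lean on these libraries where they do the work, as an engineer would, in place of code of your own. Each camera call takes 0.05 s, during which the arm holds its last target. There are 200 camera calls.

## Task

Push the amber glass jar gently along the wooden rail, keeping it upright on the table and against the rail the whole way, until it stands level with the red clip. Do not lift it, and leave the green jar on the other side of the rail where it is.

Things in the scene. Friction and masses are not known exactly. Their poses are not given: they have to be found in the camera images.
- rail: Fixed rigid slotted rail of light wood, a low wall on the table: 20 mm thick (x), 440 mm long (y), 40 mm high. Origin: centre of its underside. Its x points roughly away from the robot, its y along the rail, roughly to the robot's left, turned up to 15 degrees. One jar stands against its near face, one against its far face, either way round. A blue clip towards its other end is to be ignored.
- amber_jar: The jar to move: closed, wide, amber glass, brass-coloured lid. 92 mm diameter (lid 89), 70 mm high, about 0.4 kg. Stands upright near the middle of the rail, its side 1 to 4 mm off the near or far face. Origin: centre of its underside, z up along its axis. It slides on the table and may turn about its axis; pushed below about 35 mm height it does not tip.
- red_clip: Red plastic clip fixed astride the rail's top edge: 24 mm across the rail, 26 mm along it, top 57 mm above the table. Origin: middle of its length, on the rail's mid-plane, 40 mm above the table; axes parallel to the rail's. It lies 80 to 160 mm from the jar along the rail, either way. The jar is level with it when both centres have the same position along the rail.
- green_jar: Jar of the same shape and size in green glass with a white lid, standing against the opposite face of the rail, near its middle. Leave it alone. Origin: centre of its underside.

How it is judged (in metres and radians):
At the end, for the whole second after the job is handed in: The amber jar stands upright (within 6 degrees) and still on the table, level with the red clip to within 15 mm along the rail and with its side no more than 15 mm off the rail's face; the green jar is within 15 mm of where it started (y of amber_jar in the frame of red_clip between -0.015 and 0.015 m and (x of amber_jar in the frame of rail between 0.05 and 0.071 m or x of amber_jar in the frame of rail between -0.071 and -0.05 m) and angle between amber_jar's own z axis and vertical below 0.1 rad and height (world z) of amber_jar below 0.008 m and linear speed of amber_jar below 0.02 m/s and distance of green_jar from where it was at the start of the episode below 0.015 m); the robot touches nothing.
It fails at once if the amber jar is lifted off the table (12 mm) (height (world z) of amber_jar above 0.012 m).
It fails at once if the amber jar is tipped (over 17 degrees) (angle between amber_jar's own z axis and vertical above 0.3 rad).
It fails at once if the amber jar strays from the rail (its side over 25 mm off the face) (x of amber_jar in the frame of rail above 0.081 m or x of amber_jar in the frame of rail below -0.081 m).
It fails at once if the amber jar is knocked along (faster than 0.5 m/s) (linear speed of amber_jar above 0.5 m/s).
It fails at once if the green jar is disturbed (15 mm) (distance of green_jar from where it was at the start of the episode above 0.015 m).
It also fails if it takes over 35 s, if anything falls off the work surface, if the arm or the gripper's body presses on something with over 40 N, if the wrist force passes 120 N, or if a joint passes its speed limit or range.

## Working session

There is one attempt and no reset: what is moved stays moved. The work goes in short steps, Python scripts to look and compute and a tool call to move; the robot and the scene stay as the last step left them, time stands still between calls to the robot, and variables do not carry over. Pictures are saved under pics/ and viewed, at most 10 in all, crops included, and the job is handed in when it is done.

Besides the shell and the picture viewer there is one more tool, called after ">>>" as name(argument=value, ...) on one line, values as JSON. servo_tool: Moves the arm, as the interface text tells. Its arguments: {"type":"object","properties":{"travel":{"type":"array","items":{"type":"array","items":{"type":"number","minimum":-1,"maximum":1}}},"turn":{"type":"array","items":{"type":"array","items":{"type":"number","minimum":-1,"maximum":1}}},"jaw":{"type":"number"},"newtons":{"type":"number"}},"required":["travel","turn"]}

```bash
mkdir -p pics
cat > h.py <<'E'
import numpy as np, cv2
from rig import r
def world(p,c,row,col,h=2):
    w=p["depth"][row-h:row+h+1,col-h:col+h+1]; d=np.median(w[w>0])
    return p["R"].T@(np.array([(col-p["cx"])/p["fx"]*d,(row-p["cy"])/p["fy"]*d,d])-p["t"])
def cloud(p):
    v,u=np.mgrid[0:400,0:640]; d=p["depth"]
    X=np.stack([(u-p["cx"])/p["fx"]*d,(v-p["cy"])/p["fy"]*d,d],-1)
    return (X-p["t"])@p["R"]
E
python3 - <<'E'
from h import *
s=r.observe(); print(s["time"],s["tool_pos"],np.round(s["eef_rot"],3).tolist())
for n in("scene","side"):
    p=r.capture(n); cv2.imwrite(f"pics/{n}0.png",p["image"])
    np.save(n+".npy",cloud(p)); np.save(n+"_im.npy",p["image"])
    X=cloud(p)
    for q in("amber_jar","green_jar","red_clip","rail"):
        for f in (r.spot_in,r.mark_of):
            L=f(p,q)
            if L:
                c,w=L[0]["location"]; print(n,q,f.__name__,round(L[0]["confidence"],2),[round(c),round(w)],np.round(X[int(w),int(c)],3))
E
```

```text
0.0 [0.24916384 0.59962616 0.2303957 ] [[-0.924, 0.384, -0.001], [0.384, 0.923, -0.002], [-0.0, -0.002, -1.0]]
scene amber_jar call 0.7 [376, 222] [0.649 0.04  0.071]
scene amber_jar call 0.7 [375, 239] [0.653 0.039 0.049]
scene green_jar call 0.59 [311, 178] [0.53  0.013 0.069]
scene green_jar call 0.95 [310, 205] [0.541 0.005 0.033]
scene red_clip call 0.59 [267, 234] [ 0.58  -0.072  0.047]
scene red_clip call 0.67 [262, 232] [ 0.58  -0.08   0.052]
scene rail call 0.72 [291, 238] [ 0.582 -0.042  0.027]
scene rail call 0.73 [339, 223] [0.572 0.032 0.015]
side amber_jar call 0.68 [330, 198] [0.603 0.025 0.067]
side amber_jar call 0.73 [327, 226] [0.6   0.025 0.028]
side green_jar call 0.78 [253, 237] [ 0.49  -0.008  0.065]
side green_jar call 0.62 [256, 259] [ 0.492 -0.011  0.035]
side red_clip call 0.77 [346, 266] [ 0.569 -0.076  0.047]
side red_clip call 0.8 [348, 267] [ 0.338 -0.458  0.386]
side rail call 0.84 [357, 288] [ 0.57  -0.099  0.031]
side rail call 0.73 [297, 244] [0.555 0.019 0.017]
```

View pics/scene0.png

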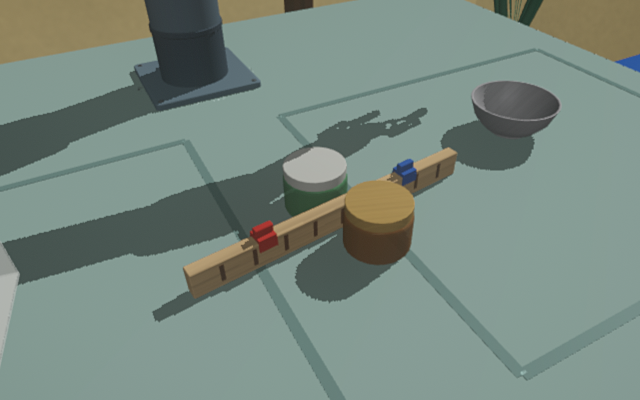

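View pics/side0.png

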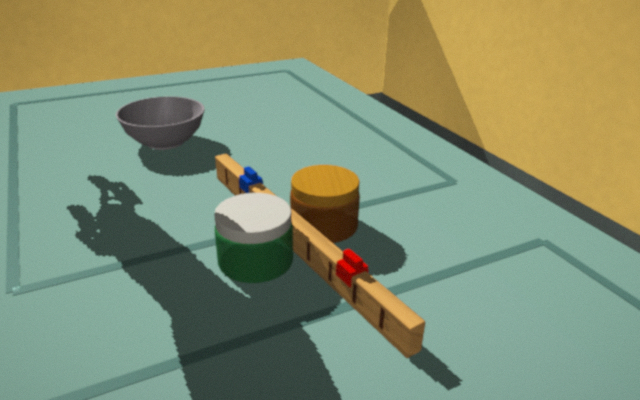

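The amber jar (scene 378,222) stands on the far face of the rail. The green jar (315,180) is on the near face, and the red clip (265,235) lies toward -y. Next I'll fit the lid circles, the rail line and the clip.

Run:
```python
from h import *
XS,IS=[],[]
for n in("scene","side"):
    X=np.load(n+".npy");im=np.load(n+"_im.npy");hsv=cv2.cvtColor(im,cv2.COLOR_BGR2HSV).astype(int)
    m=(X[...,0]>.4)&(X[...,0]<.85)&(abs(X[...,1])<.35)
    H,S,V=hsv[...,0],hsv[...,1],hsv[...,2]; z=X[...,2]
    for nm,k in (("amber",m&(z>.064)&(z<.078)&(H>8)&(H<28)&(S>120)),("green",m&(z>.064)&(z<.078)&(S<60))):
        P=X[k][:,:2].astype(np.float32); 
        if len(P)<20: print(n,nm,len(P));continue
        c,rad=cv2.minEnclosingCircle(P); print(n,nm,len(P),np.round(c,4),round(rad,4),"mean",np.round(P.mean(0),4),np.median(z[k]).round(4))
    k=m&(z>.037)&(z<.0435)&(H>5)&(H<28)&(S>60)&(abs(X[...,0]-.575)<.08)
    P=X[k][:,:2].astype(np.float32)
    a=cv2.fitLine(P,cv2.DIST_HUBER,0,.01,.01).ravel(); print(n,"rail top",len(P),a.round(4), "yrange",P[:,1].min(),P[:,1].max())
    d=a[:2]*np.sign(a[1]); o=a[2:]; nn=np.array([d[1],-d[0]])
    off=(P-o)@nn; print("  spread",np.percentile(off,[2,50,98]).round(4),"ang",np.degrees(np.arctan2(-d[0],d[1])).round(2))
    k=m&((H<5)|(H>174))&(S>150)&(z>.035)&(z<.065)&(abs(X[...,0]-.575)<.05)&(abs(X[...,1]+.075)<.05)
    P=X[k];s=(P[:,:2]-o)@d; print("  clip",len(P),P.mean(0).round(4),"s range",np.percentile(s,[3,50,97]).round(4),"o",o,"n range",np.percentile((P[:,:2]-o)@nn,[3,97]).round(4))
```

```text
scene amber 2397 [0.6176 0.0672] 0.0451 mean [0.6193 0.0646] 0.0701
scene green 2000 [0.5546 0.0595] 0.1011 mean [0.5096 0.03  ] 0.07
scene rail top 2616 [ 0.1327 -0.9911  0.5744 -0.0465] yrange -0.1796971 0.25672543
  spread [-0.0116  0.0001  0.0795] ang 7.63
  clip 449 [ 0.5817 -0.0771  0.0485] s range [-0.0424 -0.0316 -0.019 ] o [ 0.5744302 -0.046511 ] n range [-0.0071  0.01  ]
side amber 1935 [0.6164 0.0671] 0.0457 mean [0.6145 0.0614] 0.0695
side green 2681 [0.5051 0.0317] 0.0456 mean [0.503  0.0267] 0.0696
side rail top 2991 [ 0.1284 -0.9917  0.573  -0.0468] yrange -0.18016724 0.25758576
  spread [-0.0099  0.      0.0582] ang 7.37
  clip 555 [ 0.5731 -0.0802  0.0481] s range [-0.0427 -0.0341 -0.0193] o [ 0.5729756  -0.04675413] n range [-0.0123  0.0096]
```

```bash
cat >> h.py <<'E'
from scipy.spatial.transform import Rotation as Ro
d=np.array([-.130,.9915,0]); n=np.array([.9915,.130,0]); o=np.array([.5737,-.0466,0])
def plan(target,Rt,N):
    s=r.observe(); p=np.array(s["tool_pos"]); R=np.array(s["eef_rot"])
    rv=Ro.from_matrix(R.T@Rt).as_rotvec()/N; dp=(target-p)/N
    for i in range(N):
        print(np.round(R.T@dp/.15,3).tolist(), np.round(np.degrees(rv)/30,3).tolist()); R=R@Ro.from_rotvec(rv).as_matrix()
RT=np.stack([-d,n,[0,0,-1.]],1)
RT[:,0]=np.cross(RT[:,1],RT[:,2])
E
python3 -c "
from h import *
print(RT)
plan(np.array([.6066,.1465,.20]),RT,14)"
```

```text
[[-0.13    0.9915  0.    ]
 [ 0.9915  0.13    0.    ]
 [ 0.      0.     -1.    ]]
[-0.24, -0.134, 0.015] [0.0, -0.0, 0.143]
[-0.249, -0.116, 0.015] [0.0, -0.0, 0.143]
[-0.257, -0.097, 0.015] [0.0, -0.0, 0.143]
[-0.264, -0.078, 0.015] [0.0, -0.0, 0.143]
[-0.269, -0.058, 0.015] [0.0, -0.0, 0.143]
[-0.272, -0.037, 0.015] [0.0, -0.0, 0.143]
[-0.274, -0.017, 0.015] [0.0, -0.0, 0.143]
[-0.275, 0.004, 0.015] [0.0, -0.0, 0.143]
[-0.274, 0.024, 0.015] [0.0, -0.0, 0.143]
[-0.271, 0.045, 0.015] [0.0, -0.0, 0.143]
[-0.267, 0.065, 0.015] [0.0, -0.0, 0.143]
[-0.262, 0.084, 0.015] [0.0, -0.0, 0.143]
[-0.255, 0.104, 0.015] [0.0, -0.0, 0.143]
[-0.246, 0.123, 0.015] [0.0, -0.0, 0.143]
```

>>> servo_tool(travel=[[-0.24, -0.134, 0.015], [-0.249, -0.116, 0.015], [-0.257, -0.097, 0.015], [-0.264, -0.078, 0.015], [-0.269, -0.058, 0.015], [-0.272, -0.037, 0.015], [-0.274, -0.017, 0.015], [-0.275, 0.004, 0.015], [-0.274, 0.024, 0.015], [-0.271, 0.045, 0.015], [-0.267, 0.065, 0.015], [-0.262, 0.084, 0.015]], turn=[[0, 0, 0.143], [0, 0, 0.143], [0, 0, 0.143], [0, 0, 0.143], [0, 0, 0.143], [0, 0, 0.143], [0, 0, 0.143], [0, 0, 0.143], [0, 0, 0.143], [0, 0, 0.143], [0, 0, 0.143], [0, 0, 0.143]], jaw=0.53)

```text
time: 2.1
tool_pos: [0.5561, 0.21, 0.2044]
eef_rot: [[-0.272, 0.962, 0.0], [0.962, 0.272, 0.0], [0.0, 0.0, -1.0]]
wrist_force: [0.3, 1.0, -0.6]
gripper_width: 0.468
grasp_force: 0.0
```

>>> servo_tool(travel=[[-0.255, 0.104, 0.015], [-0.246, 0.123, 0.015], [0, 0, 0], [0, 0, 0]], turn=[[0, 0, 0.143], [0, 0, 0.143], [0, 0, 0], [0, 0, 0]])

```text
time: 2.5
tool_pos: [0.6066, 0.1453, 0.1997]
eef_rot: [[-0.127, 0.992, -0.0], [0.992, 0.127, -0.0], [-0.0, -0.0, -1.0]]
wrist_force: [0.4, 0.5, -0.5]
gripper_width: 0.473
grasp_force: 0.0
```

```bash
python3 -c "
from h import *
s=r.observe();print(s['time'],s['tool_pos'],s['gripper_width'],s['wrist_force'],s['joints'])
plan(np.array([.6066,.1465,.020]),RT,1)
p=r.capture('wrist');cv2.imwrite('pics/w1.png',p['image'])
"
```

```text
2.5 [0.60661023 0.14534954 0.19966947] 0.47263354208785013 [ 0.37828342  0.50288659 -0.50784657] [-31.53526079  31.08156106  19.66685338  94.92108007 -12.06563187
  56.1001839   -0.44263973]
[0.008, 0.001, 1.198] [-0.0, 0.001, -0.007]
```

View pics/w1.png

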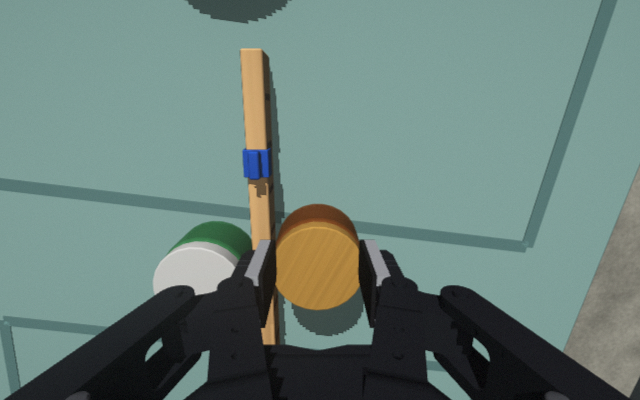

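>>> servo_tool(travel=[[0.01, 0, 0.167], [0, 0, 0.167], [0, 0, 0.166], [0, 0, 0]], turn=[[0, 0, -0.007], [0, 0, 0], [0, 0, 0], [0, 0, 0]], jaw=0.7)

```text
time: 2.95
tool_pos: [0.6027, 0.1495, 0.1217]
eef_rot: [[-0.135, 0.991, -0.006], [0.991, 0.135, -0.001], [0.0, -0.006, -1.0]]
wrist_force: [0.0, 0.2, 0.2]
gripper_width: 0.297
grasp_force: 0.0
```

```bash
python3 -c "
from h import *
s=r.observe();print(s['time'],s['tool_pos'],s['gripper_width'])
p=r.capture('wrist');v,u=np.mgrid[0:400,0:640];D=p['depth']
C=np.stack([(u-p['cx'])/p['fx']*D,(v-p['cy'])/p['fy']*D,D,np.ones_like(D)],-1)[D>0]
T=(C@np.array(p['tool_from_camera']).T)[:,:3]
for a in np.arange(-.13,.02,.01):
    k=(T[:,2]>a)&(T[:,2]<=a+.01)
    if k.sum()>3: print(round(a,2),k.sum(),'y',T[k,1].min().round(3),T[k,1].max().round(3),'x',T[k,0].min().round(3),T[k,0].max().round(3))
im=p['image'][D>0];hsv=cv2.cvtColor(im[None],cv2.COLOR_BGR2HSV)[0].astype(int)
W=T@np.array(s['eef_rot']).T+np.array(s['tool_pos'])
k=(hsv[:,0]>8)&(hsv[:,0]<28)&(hsv[:,1]>120)&(abs(W[:,2]-.07)<.005)
c,R=cv2.minEnclosingCircle(W[k][:,:2].astype(np.float32));print(c,R,k.sum())
"
```

```text
2.95 [0.60266228 0.14951628 0.12171208] 0.2971080896739275
-0.1 3541 y -0.064 0.063 x 0.012 0.022
-0.09 13854 y -0.066 0.065 x 0.001 0.02
-0.08 11661 y -0.06 0.06 x -0.01 0.019
-0.07 5841 y -0.056 0.055 x -0.013 0.019
-0.06 7791 y -0.05 0.05 x -0.012 0.015
-0.05 2180 y -0.046 0.045 x -0.007 0.015
-0.04 1225 y -0.026 0.03 x -0.01 0.013
-0.03 954 y -0.027 0.026 x -0.011 0.013
-0.02 755 y -0.027 0.026 x -0.01 0.013
-0.01 398 y -0.026 0.026 x -0.01 0.013
-0.0 5 y -0.013 0.012 x 0.006 0.008
(0.6110213994979858, 0.07732478529214859) 0.03655840456485748 4725
```

```bash
python3 -c "
from h import *
plan(o+.0577*n+.1872*d+[0,0,.024],RT,4)"
```

```text
[-0.005, 0.004, 0.166] [-0.002, -0.0, 0.002]
[-0.005, 0.004, 0.166] [-0.002, -0.0, 0.002]
[-0.005, 0.004, 0.166] [-0.002, -0.0, 0.002]
[-0.005, 0.003, 0.166] [-0.002, -0.0, 0.002]
```

>>> servo_tool(travel=[[-0.005, 0.004, 0.166], [-0.005, 0.004, 0.166], [-0.005, 0.004, 0.166], [-0.005, 0.003, 0.166], [0, 0, 0], [0, 0, 0], [0, 0, 0]], turn=[[0, 0, 0], [0, 0, 0], [0, 0, 0], [0, 0, 0], [0, 0, 0], [0, 0, 0], [0, 0, 0]])

```text
time: 3.7
tool_pos: [0.6102, 0.1459, 0.0274]
eef_rot: [[-0.133, 0.991, 0.003], [0.991, 0.133, 0.001], [0.001, 0.003, -1.0]]
wrist_force: [0.6, 0.3, -0.6]
gripper_width: 0.301
grasp_force: 0.0
```

```bash
python3 -c "
from h import *
s=r.observe();print(s['time'],s['tool_pos'],s['wrist_force'])
plan(o+.0577*n+.1672*d+[0,0,.024],RT,1)"
```

```text
3.7 [0.61020281 0.14592926 0.02742993] [ 0.55431661  0.32231776 -0.62214509]
[-0.126, -0.024, 0.023] [0.006, -0.001, 0.005]
```

>>> servo_tool(travel=[[-0.042, -0.008, 0.008], [-0.042, -0.008, 0.008], [-0.042, -0.008, 0.007], [-0.04, 0, 0], [-0.04, 0, 0], [-0.05, 0, 0], [-0.05, 0, 0], [-0.05, 0, 0], [-0.05, 0, 0], [-0.03, 0, 0], [0, 0, 0], [0, 0, 0]], turn=[[0, 0, 0.005], [0, 0, 0], [0, 0, 0], [0, 0, 0], [0, 0, 0], [0, 0, 0], [0, 0, 0], [0, 0, 0], [0, 0, 0], [0, 0, 0], [0, 0, 0], [0, 0, 0]])

```text
time: 4.9
tool_pos: [0.6136, 0.0794, 0.0217]
eef_rot: [[-0.129, 0.992, -0.0], [0.992, 0.129, -0.0], [-0.0, -0.0, -1.0]]
wrist_force: [0.6, 0.6, 0.5]
gripper_width: 0.3
grasp_force: 0.0
```

```bash
cat > chk.py <<'E'
from h import *
s=r.observe();P=np.array(s['tool_pos']);print(s['time'],P,s['wrist_force'],'tcp s,n',((P-o)@d).round(4),((P-o)@n).round(4))
for nm in ('side','scene'):
    p=r.capture(nm);X=cloud(p);h=cv2.cvtColor(p['image'],cv2.COLOR_BGR2HSV).astype(int);z=X[...,2]
    m=(X[...,0]>.4)&(X[...,0]<.85)&(abs(X[...,1])<.35)&(z>.064)&(z<.078)
    for q,k in (('amber',m&(h[...,0]>8)&(h[...,0]<28)&(h[...,1]>120)),('green',m&(h[...,1]<60)&(X[...,0]<.56)&(h[...,2]>100))):
        if k.sum()<20: continue
        c,R=cv2.minEnclosingCircle(X[k][:,:2].astype(np.float32));c=np.array([*c,0])
        print(nm,q,c.round(4),round(R,4),'s,n',((c-o)@d).round(4),((c-o)@n).round(4))
    cv2.imwrite(f'pics/{nm}_{s["time"]:.2f}.png',p['image'])
plan(o+.0577*n+.024*d+[0,0,.024],RT,1)
E
python3 chk.py
```

```text
4.9 [0.61356843 0.07943453 0.02167935] [0.62240876 0.60148512 0.4526256 ] tcp s,n 0.1198 0.0559
side amber [0.622  0.0289 0.    ] 0.0504 s,n 0.0686 0.0577
side green [0.5049 0.0325 0.    ] 0.0456 s,n 0.0873 -0.0579
scene amber [0.6222 0.0241 0.    ] 0.0449 s,n 0.0638 0.0572
scene green [0.5047 0.032  0.    ] 0.0454 s,n 0.0869 -0.0582
[-0.642, 0.012, -0.015] [-0.0, 0.0, -0.0]
```

>>> servo_tool(travel=[[-0.03, 0.006, 0], [-0.05, 0, 0], [-0.055, 0, 0], [-0.055, 0, 0], [-0.055, 0, 0], [-0.055, 0, 0], [-0.055, 0, 0], [-0.055, 0, 0], [-0.055, 0, 0], [-0.05, 0, 0], [-0.03, 0, 0], [0, 0, 0]], turn=[[0, 0, 0], [0, 0, 0], [0, 0, 0], [0, 0, 0], [0, 0, 0], [0, 0, 0], [0, 0, 0], [0, 0, 0], [0, 0, 0], [0, 0, 0], [0, 0, 0], [0, 0, 0]])

```text
time: 6.2
tool_pos: [0.6253, -0.0024, 0.0219]
eef_rot: [[-0.128, 0.992, 0.0], [0.992, 0.128, -0.001], [-0.001, 0.0, -1.0]]
wrist_force: [-0.4, -0.0, -0.1]
gripper_width: 0.296
grasp_force: 0.0
```

```bash
python3 chk.py
```

```text
6.2 [ 0.62527152 -0.00236037  0.02187062] [-0.37307269 -0.03349769 -0.07303285] tcp s,n 0.0372 0.0569
side amber [ 0.6319 -0.0514  0.    ] 0.0505 s,n -0.0123 0.0571
side green [0.5053 0.0324 0.    ] 0.0456 s,n 0.0872 -0.0576
scene amber [ 0.6338 -0.057   0.    ] 0.0453 s,n -0.0181 0.0582
scene green [0.4946 0.0115 0.    ] 0.0393 s,n 0.0679 -0.0709
[-0.095, 0.005, -0.014] [0.001, 0.0, -0.001]
```

Jar at s = -0.018 and the clip at -0.031, so 13 mm to go.

>>> servo_tool(travel=[[-0.03, 0, 0], [-0.035, 0, 0], [-0.02, 0, 0], [0, 0, 0], [0, 0, 0], [0.04, 0, 0], [0.08, 0, 0], [0.13, 0, 0], [0.13, 0, 0], [0, 0, 0]], turn=[[0, 0, 0], [0, 0, 0], [0, 0, 0], [0, 0, 0], [0, 0, 0], [0, 0, 0], [0, 0, 0], [0, 0, 0], [0, 0, 0], [0, 0, 0]])

```text
time: 7.3
tool_pos: [0.6187, 0.0487, 0.0215]
eef_rot: [[-0.135, 0.991, -0.001], [0.991, 0.135, 0.003], [0.003, -0.0, -1.0]]
wrist_force: [-0.6, 0.5, 0.2]
gripper_width: 0.297
grasp_force: 0.0
```

>>> servo_tool(travel=[[0, 0, -0.2], [0, 0, -0.3], [0, 0, -0.3], [0.2, 0, -0.2], [0.3, 0, 0], [0.3, 0, 0], [0, 0, 0], [0, 0, 0]], turn=[[0, 0, 0], [0, 0, 0], [0, 0, 0], [0, 0, 0], [0, 0, 0], [0, 0, 0], [0, 0, 0], [0, 0, 0]])

```text
time: 8.1
tool_pos: [0.6033, 0.1631, 0.1716]
eef_rot: [[-0.132, 0.991, -0.0], [0.991, 0.132, -0.0], [-0.0, -0.0, -1.0]]
wrist_force: [-0.4, -0.8, -0.0]
gripper_width: 0.3
grasp_force: 0.0
```

```bash
python3 chk.py; cp pics/side_8*.png pics/final.png
```

```text
8.1 [0.60330059 0.16314518 0.17160965] [-0.37633502 -0.79162022 -0.03059442] tcp s,n 0.2041 0.0566
side amber [ 0.6357 -0.0692  0.    ] 0.0453 s,n -0.0304 0.0586
side green [0.5059 0.0323 0.    ] 0.0456 s,n 0.087 -0.057
scene amber [ 0.6353 -0.0704  0.    ] 0.0452 s,n -0.0316 0.058
scene green [0.5046 0.0315 0.    ] 0.0455 s,n 0.0864 -0.0583
[-1.178, 0.008, 0.986] [-0.0, 0.002, -0.004]
```

View pics/final.png

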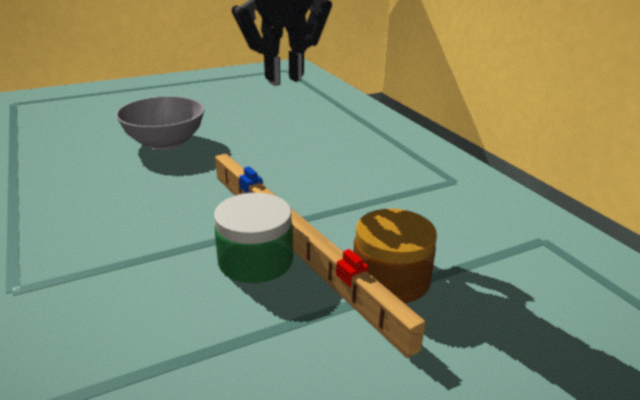

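The amber jar (395,255) stands upright beside the red clip (351,267). Both fits put it within about 1 mm of level, and the green jar hasn't moved.

```bash
python3 -c "
from rig import r
print(r.close_job())"
```

```text
the job is handed in; nothing more can be done
None
```

The job is handed in, with no verdict returned: the amber jar stands upright within about 1 mm of level with the red clip and about 2 mm off the rail, the green jar shows no measurable movement, and the arm is clear.

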